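# Turn the double-ring gas burner down to a simmer

### The arm

A 6-joint arm with a two-finger parallel gripper is mounted at the origin on the work surface. World frame = base frame: x ahead of the robot, y to its left, z up, the work surface at z = 0. Lengths are in m, angles in rad, forces in N, time in s.
With the tool pointing down it reaches from about 0.4 to 0.825 m from the base axis. Payload 7 kg.
Tool frame: the origin (TCP) lies at the very end of the fingers, on their centre line; the grasp point (between the pads) lies 19 mm behind it (manip.grasp_offset is the z of the grasp point in the tool frame, in m); z points along the fingers, y is the direction in which the jaws open and shut (so a half turn about z gives the same grasp; the last joint's range is limited). The gripper opens to 85 mm and grips with 20 to 120 N. Pads are 22 mm wide; open, the fingers measure 114 mm over their backs; the gripper's body (76 mm by 85 mm) begins 54 mm behind the grasp point. The pads swing forward as they close: fully open they stand 13 mm farther back than shut.
Start: joints at [0.288, 0.359, 0.012, 0, -1.224, -0.288], TCP at [0.675, -0, 0.231] pointing down, gripper open.
Joint ranges: [-3.07, 3.07], [-1.43, 2.12], [-1.02, 1.25], [-3.03, 1.67], [-3.05, -0], [-3.03, 3.03]. Speed limits (rad/s): [2.39, 2.39, 3.01, 3.14, 3.14, 3.14].

### API

Orientations are given as a rotation vector (axis times angle).
In Python, from station import status, grab_frame, order, manip gives the robot as it stands.
- The arm moves only by the tool step_arm, never from a script. Its argument "commands" is a list of rows, each an object with "linear": the shift along the tool's x, y, z in cm, a list of three; "rotation": the turn, a rotation vector about the tool's x, y, z in rad, a list of three; "hand": the closure, from 0 (fully open) to 1 (shut). In form: [{"linear": [dx, dy, dz], "rotation": [rx, ry, rz], "hand": hand}, ...]. A call has 1 to 10 rows; each row shifts and turns the pose as measured when the row begins, along the tool's axes as they then stand; what a row does not reach is not made up. A row lasts 1/10 s, in which the tool goes at most 50 mm and 8.59 degrees, less where a joint would pass 70% of its speed; a pose out of reach is approached as far as the arm can. A call with a gripper value outside its range is refused whole. The fingers move at their own pace and stop on an object; "newtons" is the grip in N (left out, the last holds). Time passes only in rows, so rows that do not move let the fingers close. It gives the time, the measured TCP pose, the force and the opening at its end, in the units of the state.
- status.observe(): the state, without advancing time (a new reading comes with each control period).
- grab_frame(name): name is "scene" or "side" or "wrist"; returns a dict with "pixels" (480x640x3 uint8, red, green, blue), "intrinsics" (3x3 intrinsics, pixels), "xyz" and "attitude" of the camera in the world. Camera axes: x right, y up, looking along -z (the intrinsics and any distortion apply to the point x, -y, -z); pixel columns grow to the right and rows downward; lengths in m; the calibration is good to about 2 mm. A picture is of the moment at which its call begins. There is no depth.
- order.close_job(): hands the job in, once; it reports no verdict.
The state is a dict: "t": time; "q": joint angles; "joint_velocities": joint speeds; "joint_efforts": joint torques, N m; "eef_pos": TCP position; "tool_rot": TCP orientation; "force": force on the tool from outside, world axes, zero at the start; "moment": the same for the moment, N m; "width": finger opening in m.
Only numpy, scipy, OpenCV 4.12 (cv2) and the standard library are available. Lean on these libraries where they do the work, as an engineer would, in place of code of your own. Each camera call takes 0.05 s, during which the arm holds its last target.

### The job

Turn the gas burner down to a simmer: push the red lever (outer ring) round until it is fully shut, square across its pipe, and push the blue lever (inner ring) to half-way, at 45 degrees to its pipe. Leave the small yellow pilot lever as it is, and do not shift the pan, the salt jar, the oil bottle or the prep bowl.

Things in the scene. Friction and masses are not known exactly. Their poses are not given: they have to be found in the camera images.
- outer_lever (a joint): Angle of the red lever, the gas cock of the burner's outer ring, rad. 0 = along its pipe, pointing straight back from the burner (fully open); 1.571 = square across the pipe (shut); hard stops at both; shuts clockwise seen from above. Stiff: about 2.2 N sideways 55 mm from the pivot turns it; it stays where it is left. It starts open or partly turned.
- inner_lever (a joint): Angle of the blue lever, the gas cock of the burner's inner ring, rad. 0 = along its pipe, pointing straight back from the burner (fully open); 1.571 = square across the pipe (shut); hard stops at both; shuts clockwise seen from above. Half-way is 0.785. Stiff: about 2.2 N sideways 55 mm from the pivot turns it; it stays where it is left. It starts open or a little turned.
- pilot_lever (a joint): Angle of the small yellow lever, the pilot's gas cock, rad; same sense as the others. To be left alone.
- outer_pivot (a point): Point on the red cock's upright pivot axis, level with mid-sleeve, 116 mm above the counter; fixed in an episode. x runs level along the pipe towards the burner, z up; at joint value q the lever points along (-cos q, sin q) in x, y. Its red sleeve is 13 mm wide, 18 mm high (107 to 125 mm above the counter) and lies 24 to 70 mm out from the pivot.
- inner_pivot (a point): Point on the blue cock's upright pivot axis, level with mid-sleeve, 116 mm above the counter; fixed in an episode. x runs level along the pipe towards the burner, z up; at joint value q the lever points along (-cos q, sin q) in x, y. Its blue sleeve is 13 mm wide, 18 mm high (107 to 125 mm above the counter) and lies 24 to 70 mm out from the pivot.
- pilot_pivot (a point): Point on the yellow cock's upright pivot axis, level with mid-sleeve, 116 mm above the counter; fixed in an episode. x runs level along the pipe towards the burner, z up; at joint value q the lever points along (-cos q, sin q) in x, y. Its yellow sleeve is 13 mm wide, 18 mm high (107 to 125 mm above the counter) and lies 24 to 50 mm out from the pivot.
- outer_tip (a point): Middle of the free end of the red lever, 70 mm out from its pivot.
- inner_tip (a point): Middle of the free end of the blue lever, 70 mm out from its pivot.
- pilot_tip (a point): Middle of the free end of the small yellow lever, 50 mm out from its pivot.
- burner: Fixed cast-iron burner on a round 344 mm tray; origin on the counter under its centre; pan supports 150 mm high. On its front (-x) three cocks stand 250 mm from the centre in a row along y, 110 mm apart, in any order. Metal below the levers reaches 96 mm above the counter within 30 mm of a pivot, else 81 mm at most on the lever side, where the supply pipe runs along y 315 mm from the centre.
- pan: Loose aluminium pan standing on the burner, 224 mm across, 78 mm high (rim 228 mm above the counter), wooden drop lid inside; origin at the centre of its underside. Its straight handle runs out along its own x to 286 mm from the centre. About 1.6 kg. A bystander.
- salt_jar: Loose white salt jar with a wooden lid, 90 mm across, 90 mm high; origin at the centre of its underside. A bystander.
- oil_bottle: Loose amber oil bottle with a red spout, 60 mm across, 168 mm high; origin at the centre of its underside. A bystander.
- prep_bowl: Loose steel bowl, 124 mm across, 45 mm high; origin at the centre of its underside. A bystander.

How it is judged:
By the outcome, as a careful person would: the job done as asked, in the order asked, and still so for the second after the job is handed in, with the robot touching nothing.
It also fails if it takes over 51 s, if anything falls off the work surface, if the arm or the gripper's body presses on something with over 40 N, if the wrist force passes 120 N, or if a joint passes its speed limit or range.

## Working session

There is one attempt and no reset: what is moved stays moved. The work goes in short steps, Python scripts to look and compute and a tool call to move; the robot and the scene stay as the last step left them, time stands still between calls to the robot, and variables do not carry over. Pictures are saved under pics/ and viewed, and the job is handed in when it is done.

Besides the shell and the picture viewer there is one more tool, called after "Call:" as name(argument=value, ...), one argument or row to a line, values as JSON. step_arm: Moves the arm, as the interface text tells. Its arguments: {"type":"object","properties":{"commands":{"type":"array"},"newtons":{"type":"number"}},"required":["commands"]}

```bash
ls; mkdir -p pics
python3 - <<'E'
from station import status, grab_frame, order, manip
import cv2,numpy as np
s=status.observe();print(s)
for n in ["scene","side","wrist"]:
    f=grab_frame(n);cv2.imwrite(f"pics/{n}0.png",f["pixels"][:,:,::-1]);print(n,f["intrinsics"],f["xyz"],f["attitude"],[k for k in f])
    np.savez(f"pics/{n}0.npz",**{k:np.array(v) for k,v in f.items()})
E
```

```text
pics
{'t': 0.0, 'q': array([ 2.88114743e-01,  3.59382409e-01,  1.10793777e-02, -3.63058194e-04,
       -1.22408565e+00, -2.88089499e-01]), 'joint_velocities': array([ 1.28344875e-03, -9.82426475e-04, -2.43133874e-04,  3.55740776e-04,
        9.07878108e-05, -6.50496682e-04]), 'joint_efforts': array([ 2.55543900e-04, -5.83324420e+01,  2.93422562e+01,  6.93659976e+00,
       -6.00149287e-03, -1.14765509e-06]), 'eef_pos': array([ 6.74530209e-01, -8.35757605e-06,  2.30373172e-01]), 'tool_rot': array([ 2.22045747e+00, -2.22067597e+00, -1.66383046e-03]), 'force': array([0.16189883, 0.42231863, 0.00579915]), 'moment': array([ 0.03979457, -0.01647938, -0.00728926]), 'width': 0.08561924149661107}
scene [[547.82825251   0.         316.65516604]
 [  0.         547.82825251 242.01892634]
 [  0.           0.           1.        ]] [1.41190873 0.35300972 0.78420365] [0.59550003 0.93857236 1.87773971] ['pixels', 'intrinsics', 'xyz', 'attitude']
side [[502.7590488    0.         319.09428002]
 [  0.         502.7590488  241.52751141]
 [  0.           0.           1.        ]] [ 0.08228606 -0.57767356  1.01323338] [ 0.63558779 -0.26854162 -0.71257931] ['pixels', 'intrinsics', 'xyz', 'attitude']
wrist [[348.35069078   0.         315.11161112]
 [  0.         348.35069078 236.64632545]
 [  0.           0.           1.        ]] [ 0.67540315 -0.06626369  0.3725175 ] [ 0.00325408 -0.41627696  3.113235  ] ['pixels', 'intrinsics', 'xyz', 'attitude']
```

View pics/scene0.png

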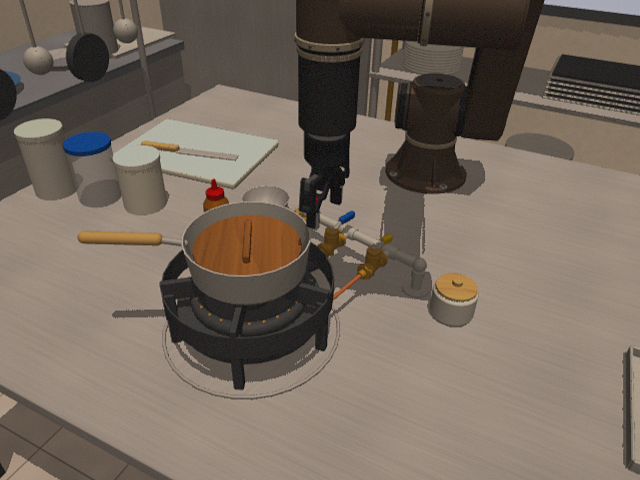

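View pics/side0.png

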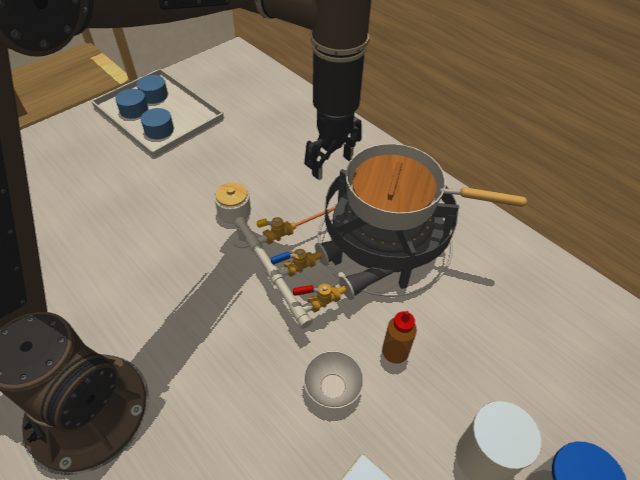

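View pics/wrist0.png

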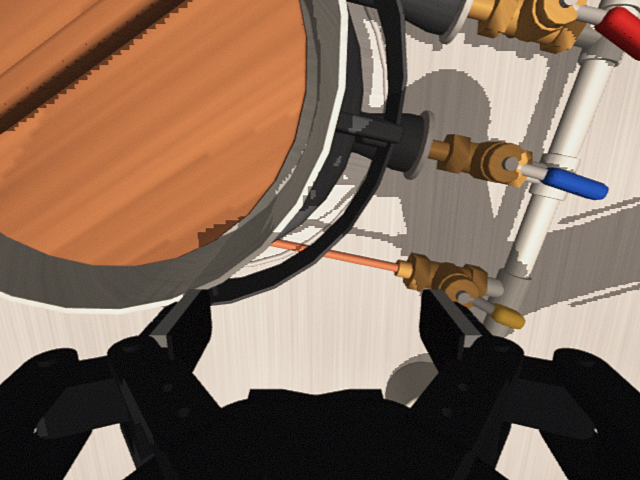

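```bash
cat > h.py <<'E'
import numpy as np,cv2
from scipy.spatial.transform import Rotation as R
def load(n):
    return np.load(f"pics/{n}.npz")
def ray(f,u,v):
    K=f["intrinsics"];d=np.array([(u-K[0,2])/K[0,0],-(v-K[1,2])/K[1,1],-1.])
    return R.from_rotvec(f["attitude"]).as_matrix()@d
def atz(f,u,v,z):
    d=ray(f,u,v);c=f["xyz"];return c+d*(z-c[2])/d[2]
def proj(f,p):
    q=R.from_rotvec(f["attitude"]).as_matrix().T@(np.array(p)-f["xyz"]);K=f["intrinsics"]
    return K[0,2]+K[0,0]*q[0]/-q[2],K[1,2]+K[1,1]*q[1]/q[2]
def crop(n,out,x,y,w,h,s):
    im=load(n)["pixels"][y:y+h,x:x+w,::-1]
    im=cv2.resize(im,None,fx=s,fy=s,interpolation=cv2.INTER_CUBIC);cv2.imwrite(f"pics/{out}.png",im)
def triang(obs):
    A=np.zeros((3,3));b=np.zeros(3)
    for f,u,v in obs:
        d=ray(f,u,v);d/=np.linalg.norm(d);P=np.eye(3)-np.outer(d,d);A+=P;b+=P@f["xyz"]
    return np.linalg.solve(A,b)
E
python3 - <<'E'
from h import *
crop("side0","sidec",220,180,160,120,5)
crop("wrist0","wristc",380,0,260,340,1.76)
crop("scene0","scenec",280,190,160,120,5)
E
```

```text
(no output)
```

View pics/sidec.png

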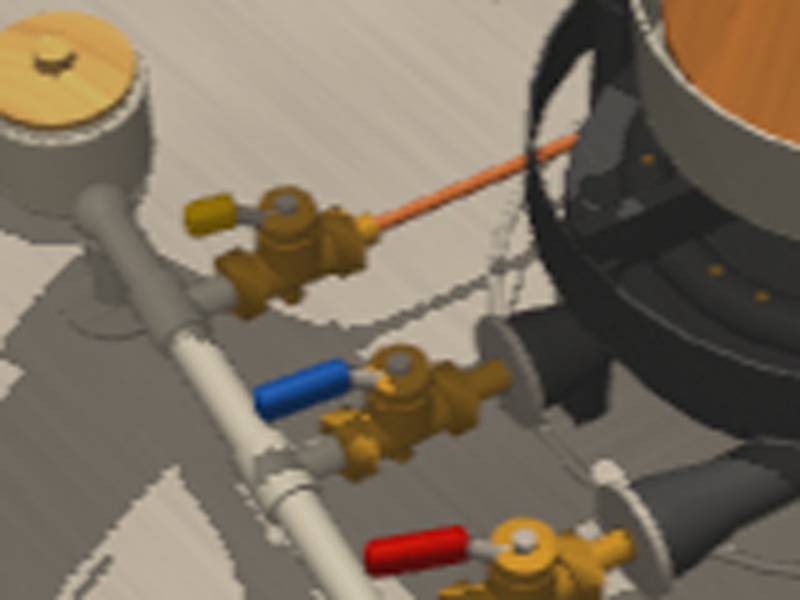

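View pics/wristc.png

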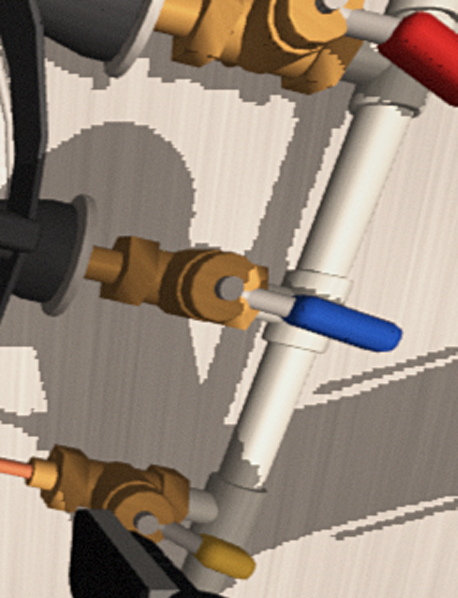

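View pics/scenec.png

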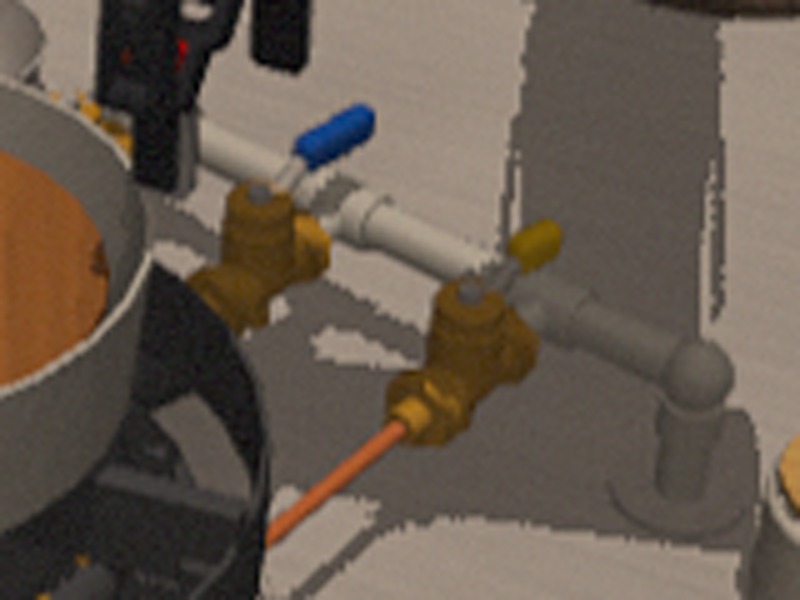

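Run:
```python
from h import *
np.set_printoptions(precision=4,suppress=True)
S=load("side0");W=load("wrist0");C=load("scene0")
pts={"bp":[(S,300,252.4),(W,510.6,163.5),(C,332,228.4)],"bt":[(S,272.4,260),(W,605,189.5),(C,353.3,214.6)],
"yp":[(S,278,220.8),(W,462.9,296.4),(C,374,248)],"yt":[(S,258,223.4),(W,521.5,320.5),(C,391,237.4)],
"rp":[(S,324.6,288),(W,567.4,1.7)],"rt":[(S,294,291.6)]}
for k,o in pts.items():
    print(k,triang(o) if len(o)>1 else "", *[atz(*a,.116 if k[1]=='t' else .125)[:2] for a in o])
```

```text
bp [ 0.5309 -0.0511  0.1103] [ 0.5247 -0.062 ] [ 0.5385 -0.0516] [ 0.5489 -0.0408]
bt [ 0.4665 -0.0312  0.1179] [ 0.4697 -0.0317] [ 0.4611 -0.0322] [ 0.4663 -0.0281]
yp [0.5545 0.0553 0.1107] [0.5481 0.042 ] [0.5606 0.0491] [0.5705 0.0635]
yt [0.5096 0.0744 0.1176] [0.5127 0.0733] [0.5061 0.0748] [0.5076 0.0768]
rp [ 0.5078 -0.1578  0.1076] [ 0.5006 -0.1674] [ 0.5177 -0.1504]
rt  [ 0.4506 -0.1264]
```

Call:
step_arm(
  commands=[
    {"linear": [0,4,-1.5],"rotation": [0,0,0],"hand": 1},
    {"linear": [0,4,-1.5],"rotation": [0,0,0],"hand": 1},
    {"linear": [0,4,-1.5],"rotation": [0,0,0],"hand": 1},
    {"linear": [0,4,-1.5],"rotation": [0,0,0],"hand": 1},
    {"linear": [0,2,0],"rotation": [0,0,0],"hand": 1},
    {"linear": [0,0,0],"rotation": [0,0,0],"hand": 1},
    {"linear": [0,0,0],"rotation": [0,0,0],"hand": 1},
  ],
  newtons=60,
)

```text
t: 0.85
eef_pos: [0.4875, -0.0005, 0.2884]
tool_rot: [2.216, -2.217, -0.008]
force: [0.2, 0.1, 0.8]
width: 0.0003
```

```bash
cat >> h.py <<'E'
def snap(names,tag):
    from station import grab_frame
    for n in names:
        f=grab_frame(n);cv2.imwrite(f"pics/{n}{tag}.png",f["pixels"][:,:,::-1])
        np.savez(f"pics/{n}{tag}.npz",**{k:np.array(v) for k,v in f.items()})
E
python3 - <<'E'
from h import *
snap(["wrist","side","scene"],"1")
S=load("side0")
print("bottle base",atz(S,396,357,0),"bowl rim c",atz(S,333,376,.045),"salt top",atz(S,231,190,.09))
from station import status;s=status.observe();print(s['eef_pos'],s['tool_rot'],s['width'],s['force'])
E
```

```text
bottle base [ 0.55198554 -0.34566674  0.        ] bowl rim c [ 0.40479338 -0.29736265  0.045     ] salt top [0.54419549 0.22615527 0.09      ]
[ 0.48807625 -0.00052661  0.28752313] [ 2.21366525 -2.21656372 -0.00949331] -2.897213509506237e-06 [ 0.73187426 -0.04670847  0.07612419]
```

View pics/wrist1.png

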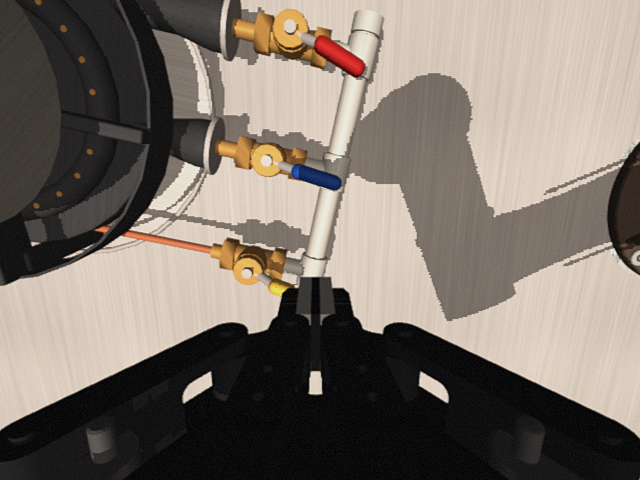

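View pics/scene1.png

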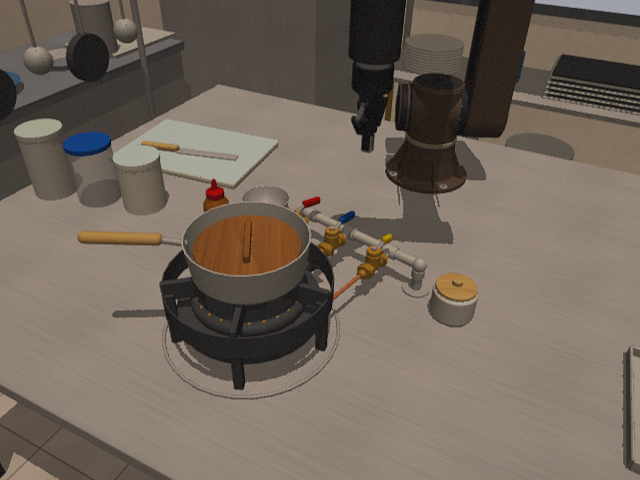

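Run:
```python
from h import *
crop("wrist1","w1c",220,0,170,130,4.6)
crop("wrist1","w1d",220,130,170,170,3.5)
crop("scene1","s1c",280,190,160,120,5)
```

```text
(no output)
```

View pics/w1c.png

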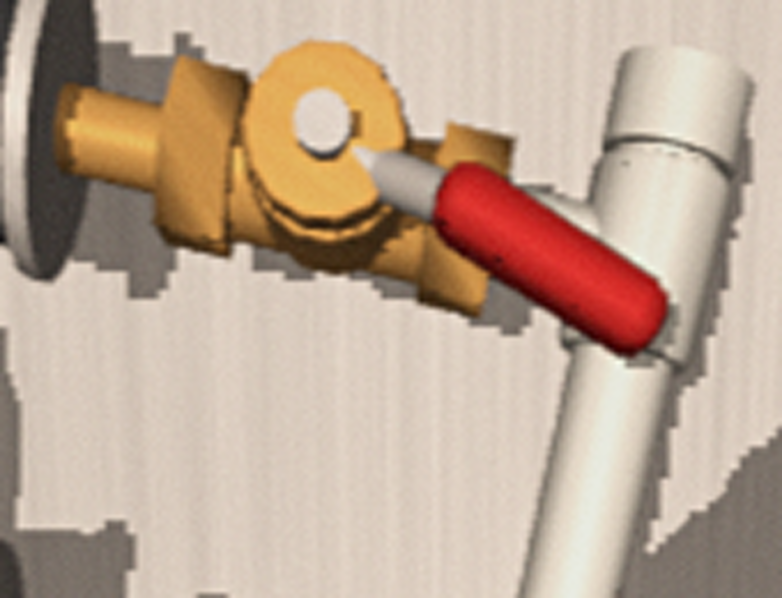

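View pics/w1d.png

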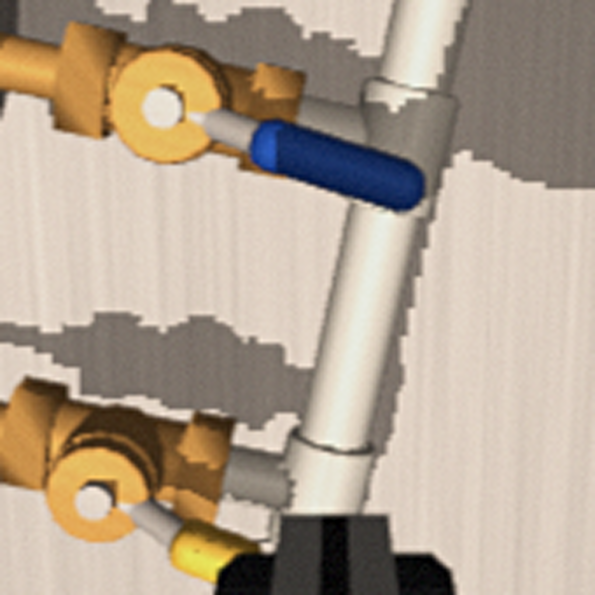

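View pics/s1c.png

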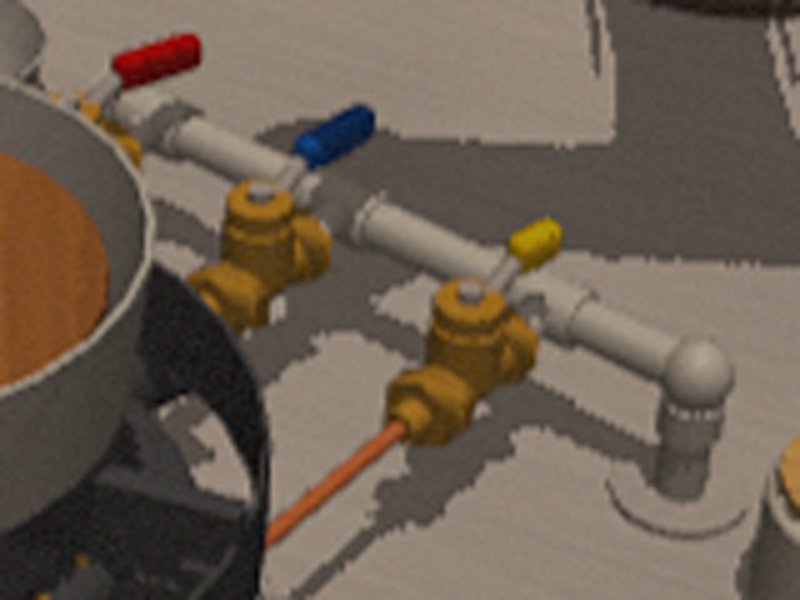

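```bash
cat > fit.py <<'E'
from h import *
from scipy.optimize import least_squares
W1=load("wrist1");C1=load("scene1");S=load("side0");W=load("wrist0")
O=[("rp",W1,290.2,26.1),("rt",W1,360.9,71.7),("bp",W1,266.6,160.3),("bt",W1,338.6,183.7),("yp",W1,247.4,272.9),
("rp",S,324.6,288),("rt",S,293.6,291.6),("bp",S,300,252.4),("bt",S,272.2,260.2),("yp",S,278,220.8),("yt",S,257.6,223.4),
("bp",W,510.6,163.5),("bt",W,605.5,189.5),("yp",W,462.9,296.4),("yt",W,521.5,320.5),
("bp",C1,332,228.2),("bt",C1,354,214),("yp",C1,374,248),("yt",C1,391.4,237),("rt",C1,319,199.4)]
off={"r":-.11,"b":0,"y":.11}
def pt(p,k):
    x,y,th,zs=p[:4];R2=np.array([[np.cos(th),-np.sin(th)],[np.sin(th),np.cos(th)]])
    b=np.array([0,off[k[0]]])
    if k[1]=='t':
        q=p[4+"rby".index(k[0])];L=.05 if k[0]=='y' else .07
        b=b+L*np.array([-np.cos(q),np.sin(q)])
    return np.r_[R2@b+[x,y],zs if k[1]=='p' else .116]
def res(p):
    return np.concatenate([np.subtract(proj(f,pt(p,k)),(u,v)) for k,f,u,v in O])
if __name__=="__main__":
    r=least_squares(res,[.531,-.051,-.215,.11,.29,.085,.19],loss="soft_l1")
    print(np.round(r.x,4));print(np.c_[[o[0] for o in O],np.round(res(r.x).reshape(-1,2),1)])
    for k in("rp","bp","yp","rt","bt","yt"):print(k,pt(r.x,k).round(4))
    np.save("fit.npy",r.x)
E
python3 fit.py
```

```text
[ 0.5303 -0.051  -0.2077  0.1095  0.3289  0.075   0.1676]
[['rp' '-1.2' '-0.2']
 ['rt' '1.0' '0.2']
 ['bp' '-0.3' '-0.1']
 ['bt' '2.5' '-1.1']
 ['yp' '-0.2' '-0.4']
 ['rp' '-0.6' '-0.4']
 ['rt' '-1.8' '-0.2']
 ['bp' '-1.3' '-0.0']
 ['bt' '-2.2' '1.4']
 ['yp' '-2.1' '-0.2']
 ['yt' '-2.1' '1.0']
 ['bp' '-0.3' '-0.5']
 ['bt' '-3.4' '1.0']
 ['yp' '0.6' '0.3']
 ['yt' '-0.4' '0.1']
 ['bp' '-0.7' '0.5']
 ['bt' '-1.5' '-0.5']
 ['yp' '-0.4' '0.6']
 ['yt' '-1.0' '-0.1']
 ['rt' '0.1' '0.3']]
rp [ 0.5076 -0.1587  0.1095]
bp [ 0.5303 -0.051   0.1095]
yp [0.553  0.0566 0.1095]
rt [ 0.4474 -0.1229  0.116 ]
bt [ 0.4631 -0.0315  0.116 ]
yt [0.5064 0.0749 0.116 ]
```

```bash
cat > plan.py <<'E'
from h import *
from fit import pt,off
from station import status
P=np.load("fit.npy")
def target(lev,q,d,r=.052,z=.098):
    th=P[2];c=pt(P,lev+"p")[:2];R2=np.array([[np.cos(th),-np.sin(th)],[np.sin(th),np.cos(th)]])
    l=R2@[-np.cos(q),np.sin(q)];n=R2@[np.sin(q),np.cos(q)]
    X=np.r_[-n,0];Z=np.array([0,0,-1.]);Y=np.cross(Z,X)
    return np.r_[c+r*l-d*n,z],np.c_[X,Y,Z]
def go(T,T0=None,name=""):
    if T0 is None:
        s=status.observe();T0=(s['eef_pos'],R.from_rotvec(s['tool_rot']).as_matrix())
    dl=T0[1].T@(T[0]-T0[0])*100;dr=R.from_matrix(T0[1].T@T[1]).as_rotvec()
    print(name,"lin",dl.round(2),"rot",dr.round(3),"tgt",T[0].round(4))
    return T
def now():
    s=status.observe();print("t",s['t'],"pos",s['eef_pos'].round(4),"f",s['force'].round(2),"q",s['q'].round(2),"w",s['width'])
    return s
E
python3 - <<'E'
from plan import *
now()
a=go(target("r",P[4],.032,z=.20),name="above")
b=go(target("r",P[4],.032),a,"down")
qs=np.linspace(P[4],1.5,10)
c=go(target("r",P[4],.0175),b,"touch")
for q in qs[1:]: c=go(target("r",q,.0175),c,f"{q:.3f}")
E
```

```text
t 1.0 pos [ 0.4881 -0.0005  0.2875] f [ 0.73 -0.05  0.08] q [ 0.4   0.02 -0.29 -0.   -1.28 -0.4 ] w -2.897213509506237e-06
above lin [15.89  4.04  8.83] rot [ 0.01  -0.005  0.535] tgt [ 0.4466 -0.1596  0.2   ]
down lin [ 0.   0.  10.2] rot [0. 0. 0.] tgt [ 0.4466 -0.1596  0.098 ]
touch lin [-1.45 -0.    0.  ] rot [0. 0. 0.] tgt [ 0.454  -0.1471  0.098 ]
0.459 lin [-0.69  0.18  0.  ] rot [0.   0.   0.13] tgt [ 0.4559 -0.1403  0.098 ]
0.589 lin [-0.69  0.18  0.  ] rot [0.   0.   0.13] tgt [ 0.4587 -0.1337  0.098 ]
0.719 lin [-0.69  0.18  0.  ] rot [0.   0.   0.13] tgt [ 0.4624 -0.1276  0.098 ]
0.849 lin [-0.69  0.18  0.  ] rot [0.   0.   0.13] tgt [ 0.4668 -0.122   0.098 ]
0.980 lin [-0.69  0.18  0.  ] rot [0.   0.   0.13] tgt [ 0.4719 -0.117   0.098 ]
1.110 lin [-0.69  0.18  0.  ] rot [0.   0.   0.13] tgt [ 0.4776 -0.1127  0.098 ]
1.240 lin [-0.69  0.18  0.  ] rot [0.   0.   0.13] tgt [ 0.4838 -0.1092  0.098 ]
1.370 lin [-0.69  0.18  0.  ] rot [0.   0.   0.13] tgt [ 0.4905 -0.1065  0.098 ]
1.500 lin [-0.69  0.18  0.  ] rot [0.   0.   0.13] tgt [ 0.4974 -0.1048  0.098 ]
```

Call:
step_arm(
  commands=[
    {"linear": [4,1,0],"rotation": [0,0,0],"hand": 1},
    {"linear": [4,1,0],"rotation": [0,0,0],"hand": 1},
    {"linear": [4,1,0],"rotation": [0,0,0],"hand": 1},
    {"linear": [4,1,0],"rotation": [0,0,0],"hand": 1},
    {"linear": [0,0,2],"rotation": [0,0,0.13],"hand": 1},
    {"linear": [0,0,2],"rotation": [0,0,0.13],"hand": 1},
    {"linear": [0,0,2],"rotation": [0,0,0.13],"hand": 1},
    {"linear": [0,0,2],"rotation": [0,0,0.14],"hand": 1},
    {"linear": [0,0,0],"rotation": [0,0,0],"hand": 1},
  ],
)

```text
t: 1.9
eef_pos: [0.4504, -0.1691, 0.1994]
tool_rot: [1.522, -2.723, -0.012]
force: [-0.5, -0.0, -0.2]
width: -0.0001
```

Run:
```python
from plan import *
now()
go(target("r",P[4],.032,z=.20),name="above")
snap(["side","scene"],"2")
crop("scene2","s2c",250,120,160,120,5)
crop("side2","d2c",220,180,160,120,5)
```

```text
t 1.9 pos [ 0.4504 -0.1691  0.1994] f [-0.54 -0.   -0.23] q [ 0.05  0.07 -0.44  0.   -1.08 -0.61] w -0.00012541934224632377
above lin [-0.61  0.83 -0.05] rot [ 0.017 -0.016 -0.015] tgt [ 0.4466 -0.1596  0.2   ]
```

View pics/s2c.png

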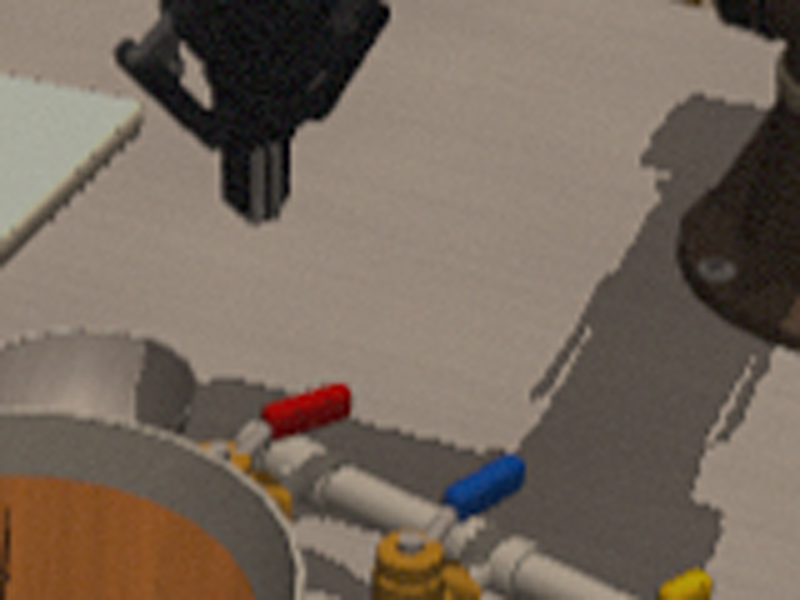

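View pics/side2.png

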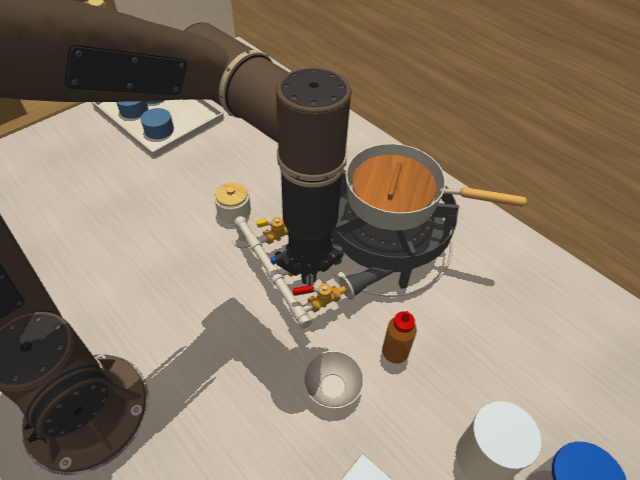

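Call:
step_arm(
  commands=[
    {"linear": [-0.6,0.8,0],"rotation": [0.017,-0.016,-0.015],"hand": 1},
    {"linear": [0,0,3],"rotation": [0,0,0],"hand": 1},
    {"linear": [0,0,3],"rotation": [0,0,0],"hand": 1},
    {"linear": [0,0,2.5],"rotation": [0,0,0],"hand": 1},
    {"linear": [0,0,0],"rotation": [0,0,0],"hand": 1},
  ],
)

```text
t: 2.5
eef_pos: [0.4541, -0.1582, 0.1216]
tool_rot: [-1.58, 2.694, -0.016]
force: [-0.8, -0.7, -0.6]
width: -0.0003
```

Run:
```python
from plan import *
now()
go(target("r",P[4],.032),name="start")
go(target("r",P[4],.0175),name="touch")
snap(["side","scene"],"3")
crop("scene3","s3c",270,150,120,90,6)
crop("side3","d3c",240,220,120,90,6)
```

```text
t 2.5 pos [ 0.4541 -0.1582  0.1216] f [-0.77 -0.75 -0.62] q [ 0.08  0.13 -0.57  0.   -0.85 -0.59] w -0.00028995186705503426
start lin [0.52 0.63 2.35] rot [-0.018  0.011  0.027] tgt [ 0.4466 -0.1596  0.098 ]
touch lin [-0.93  0.59  2.36] rot [-0.018  0.011  0.027] tgt [ 0.454  -0.1471  0.098 ]
```

View pics/s3c.png

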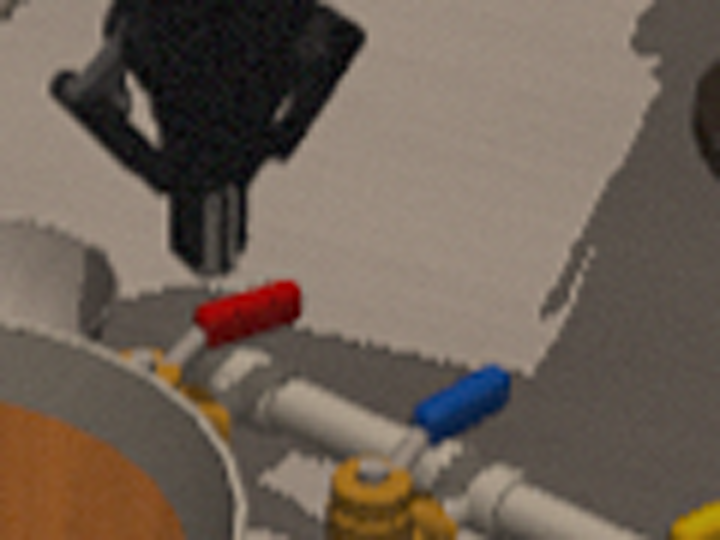

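View pics/d3c.png

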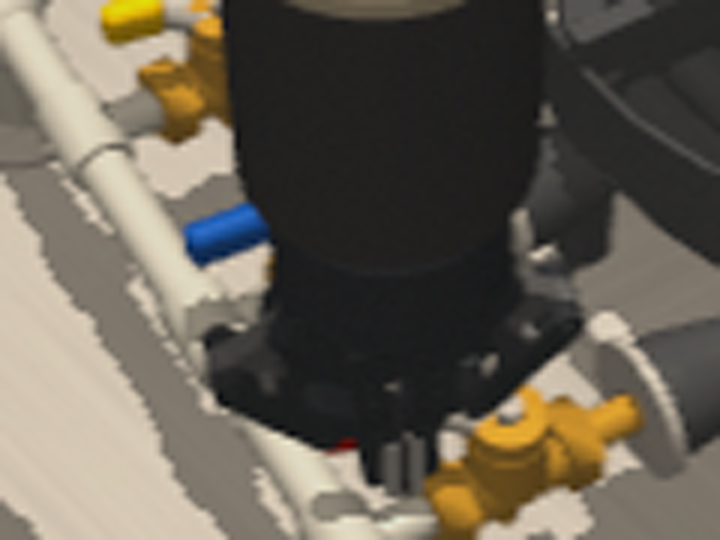

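Call:
step_arm(
  commands=[
    {"linear": [0.5,0.6,0.3],"rotation": [-0.018,0.011,0.027],"hand": 1},
    {"linear": [0.2,0.2,1.2],"rotation": [0,0,0],"hand": 1},
    {"linear": [0,0,1.0],"rotation": [0,0,0],"hand": 1},
    {"linear": [0,0,0],"rotation": [0,0,0],"hand": 1},
  ],
)

```text
t: 3.0
eef_pos: [0.4481, -0.1606, 0.1021]
tool_rot: [-1.548, 2.724, -0.009]
force: [-0.8, 0.8, -0.2]
width: 0.0001
```

Run:
```python
from plan import *
now()
go(target("r",P[4],.032),name="start")
go(target("r",P[4],.0175),name="touch")
```

```text
t 3.0 pos [ 0.4481 -0.1606  0.1021] f [-0.8   0.77 -0.17] q [ 0.07  0.16 -0.6   0.   -0.8  -0.61] w 6.83627172012086e-05
start lin [-0.    0.19  0.41] rot [-0.009  0.005 -0.   ] tgt [ 0.4466 -0.1596  0.098 ]
touch lin [-1.45  0.19  0.41] rot [-0.009  0.005 -0.   ] tgt [ 0.454  -0.1471  0.098 ]
```

Good. Touch, then push along the arc in small steps.

Call:
step_arm(
  commands=[
    {"linear": [0,0.2,0.4],"rotation": [-0.009,0.005,0],"hand": 1},
    {"linear": [-0.8,0,0],"rotation": [0,0,0],"hand": 1},
    {"linear": [-0.7,0,0],"rotation": [0,0,0],"hand": 1},
    {"linear": [-0.7,0.15,0],"rotation": [0,0,0.13],"hand": 1},
    {"linear": [-0.7,0.15,0],"rotation": [0,0,0.13],"hand": 1},
  ],
)

```text
t: 3.5
eef_pos: [0.4589, -0.133, 0.0977]
tool_rot: [1.174, -2.908, 0.001]
force: [-1.8, -4.9, 1.1]
width: 0.0001
```

```bash
cat > chk.py <<'E'
from plan import *
import sys
def where(lev):
    s=now();c=pt(P,lev+"p")[:2];Rm=R.from_rotvec(s['tool_rot']).as_matrix()
    th=P[2];X=Rm[:,0];n=-X[:2]/np.hypot(*X[:2])
    nb=np.array([[np.cos(th),np.sin(th)],[-np.sin(th),np.cos(th)]])@n
    q=np.arctan2(nb[0],nb[1]);l=Rm[:2,1];d=s['eef_pos'][:2]-c
    print("tool q",q.round(3),"r",(d@l).round(4),"d",(-d@n).round(4),"tilt",np.round(Rm[:2,2],3))
    # implied lever angle if in contact with flat face half .011
    return q
if __name__=="__main__":
    where(sys.argv[1])
    if len(sys.argv)>2:
        go(target(sys.argv[1],float(sys.argv[2]),float(sys.argv[3])),name="go")
E
python3 chk.py r 0.72 0.0175
```

```text
t 3.5 pos [ 0.4589 -0.133   0.0977] f [-1.77 -4.92  1.14] q [ 0.13  0.17 -0.59  0.   -0.81 -0.94] w 0.00014720039000073104
tool q 0.596 r 0.0523 d 0.0172 tilt [-0.005 -0.002]
go lin [-0.63  0.15 -0.03] rot [ 0.001 -0.005  0.124] tgt [ 0.4624 -0.1275  0.098 ]
```

Call:
step_arm(
  commands=[
    {"linear": [-0.65,0.15,0],"rotation": [0,0,0.13],"hand": 1},
    {"linear": [-0.7,0.15,0],"rotation": [0,0,0.13],"hand": 1},
    {"linear": [-0.7,0.15,0],"rotation": [0,0,0.13],"hand": 1},
    {"linear": [-0.7,0.15,0],"rotation": [0,0,0.13],"hand": 1},
    {"linear": [-0.7,0.15,0],"rotation": [0,0,0.13],"hand": 1},
  ],
)

```text
t: 4.0
eef_pos: [0.4831, -0.109, 0.0976]
tool_rot: [0.143, -3.125, 0.008]
force: [-3.9, -1.6, 2.7]
width: -0.0003
```

```bash
python3 chk.py r 1.4 0.0175
python3 - <<'E'
from h import *
snap(["scene"],"4")
crop("scene4","s4c",270,150,120,90,6)
E
```

```text
t 4.0 pos [ 0.4831 -0.109   0.0976] f [-3.92 -1.55  2.7 ] q [ 0.18  0.21 -0.55  0.   -0.83 -1.66] w -0.0003424926461101177
tool q 1.272 r 0.0517 d 0.0198 tilt [-0.013 -0.006]
go lin [-0.91  0.21 -0.05] rot [-0.005 -0.013  0.128] tgt [ 0.492 -0.106  0.098]
```

View pics/s4c.png

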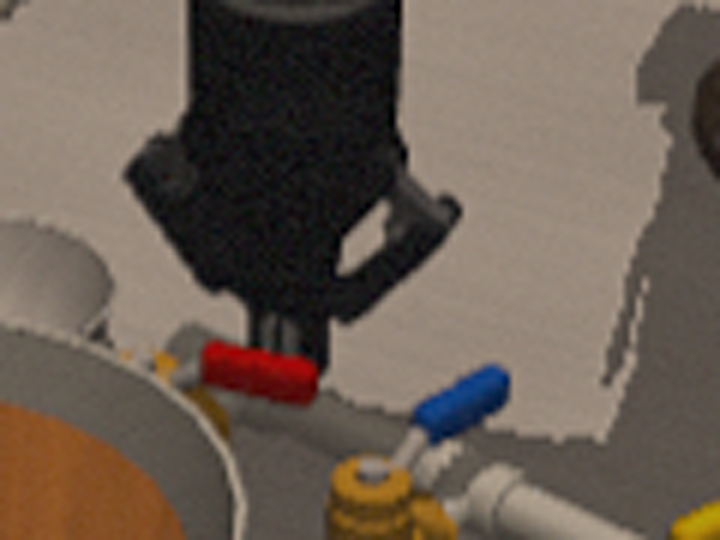

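Call:
step_arm(
  commands=[
    {"linear": [-0.9,0.2,0],"rotation": [0,-0.01,0.13],"hand": 1},
    {"linear": [-0.6,0.12,0],"rotation": [0,0,0.1],"hand": 1},
  ],
)

```text
t: 4.25
eef_pos: [0.4975, -0.1044, 0.0972]
tool_rot: [-0.232, -3.128, 0.01]
force: [-3.7, -1.0, 2.7]
width: 0.0001
```

```bash
python3 chk.py r 1.57 0.0175
```

```text
t 4.25 pos [ 0.4975 -0.1044  0.0972] f [-3.73 -0.97  2.74] q [ 0.18  0.22 -0.53  0.01 -0.83 -1.91] w 7.563669236446327e-05
tool q 1.511 r 0.0521 d 0.0179 tilt [-0.006 -0.006]
go lin [-0.35  0.08 -0.08] rot [-0.007 -0.004  0.059] tgt [ 0.5012 -0.1042  0.098 ]
```

Call:
step_arm(
  commands=[
    {"linear": [-0.3,0.06,-0.05],"rotation": [0,0,0.06],"hand": 1},
    {"linear": [-0.15,0,0],"rotation": [0,0,0],"hand": 1},
  ],
)

```text
t: 4.45
eef_pos: [0.5008, -0.1039, 0.0971]
tool_rot: [-0.324, -3.116, 0.012]
force: [-6.2, 1.9, 6.1]
width: -0.0
```

```bash
python3 chk.py r 1.57 0.0175
```

```text
t 4.45 pos [ 0.5008 -0.1039  0.0971] f [-6.2   1.93  6.12] q [ 0.18  0.23 -0.52  0.01 -0.83 -1.97] w -4.4805274936205945e-05
tool q 1.57 r 0.0521 d 0.0179 tilt [-0.009 -0.006]
go lin [-0.04 -0.02 -0.09] rot [-0.008 -0.008 -0.   ] tgt [ 0.5012 -0.1042  0.098 ]
```

Call:
step_arm(
  commands=[
    {"linear": [-0.1,0,-0.1],"rotation": [0,0,0],"hand": 1},
    {"linear": [-0.1,0,0],"rotation": [0,0,0],"hand": 1},
  ],
)

```text
t: 4.65
eef_pos: [0.5007, -0.104, 0.0973]
tool_rot: [-0.314, -3.113, 0.012]
force: [-7.2, 2.6, 4.7]
width: 0.0001
```

```bash
python3 chk.py r 1.57 0.0175
```

```text
t 4.65 pos [ 0.5007 -0.104   0.0973] f [-7.22  2.63  4.69] q [ 0.18  0.23 -0.51  0.   -0.84 -1.96] w 8.695220844973061e-05
tool q 1.564 r 0.0522 d 0.0177 tilt [-0.014 -0.006]
go lin [-0.05 -0.01 -0.07] rot [-0.009 -0.012  0.006] tgt [ 0.5012 -0.1042  0.098 ]
```

Call:
step_arm(
  commands=[
    {"linear": [-0.3,0,0],"rotation": [0,0,0],"hand": 1},
    {"linear": [-0.3,0,0],"rotation": [0,0,0],"hand": 1},
  ],
)

```text
t: 4.85
eef_pos: [0.5008, -0.1043, 0.0968]
tool_rot: [-0.308, -3.103, 0.011]
force: [-15.5, 8.2, 13.9]
width: -0.0001
```

```bash
python3 chk.py r 1.57 0.0175;  python3 - <<'E'
from h import *
snap(["scene","wrist"],"5")
crop("scene5","s5c",270,150,120,90,6)
E
```

```text
t 4.85 pos [ 0.5008 -0.1043  0.0968] f [-15.51   8.21  13.94] q [ 0.18  0.24 -0.51  0.   -0.85 -1.95] w -5.9916487879227666e-05
tool q 1.561 r 0.0519 d 0.0174 tilt [-0.024 -0.005]
go lin [-0.03  0.02 -0.12] rot [-0.01  -0.022  0.009] tgt [ 0.5012 -0.1042  0.098 ]
```

View pics/s5c.png

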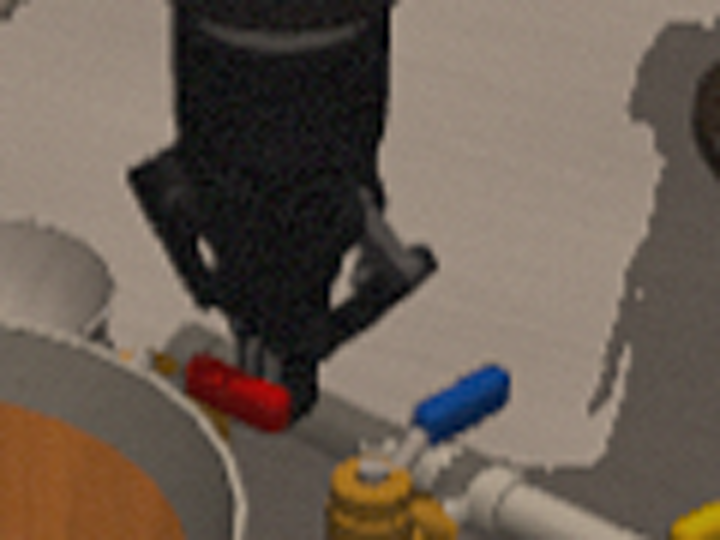

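View pics/wrist5.png

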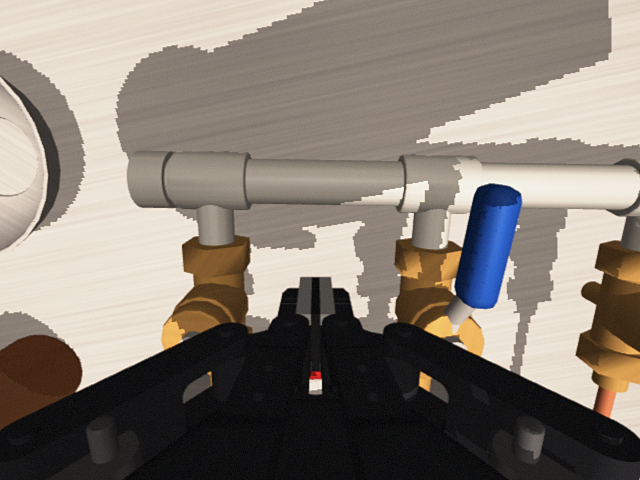

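Call:
step_arm(
  commands=[
    {"linear": [1.5,0,-0.2],"rotation": [0,0,0],"hand": 1},
    {"linear": [1.5,0,-1],"rotation": [0,0.02,0],"hand": 1},
    {"linear": [0,0,-3],"rotation": [0,0,0],"hand": 1},
    {"linear": [0,0,-3],"rotation": [0,0,0],"hand": 1},
    {"linear": [0,0,-3],"rotation": [0,0,0],"hand": 1},
    {"linear": [0,0,0],"rotation": [0,0,-0.14],"hand": 1},
    {"linear": [0,0,0],"rotation": [0,0,-0.14],"hand": 1},
    {"linear": [0,0,0],"rotation": [0,0,-0.14],"hand": 1},
    {"linear": [0,0,0],"rotation": [0,0,-0.14],"hand": 1},
    {"linear": [0,0,0],"rotation": [0,0,-0.14],"hand": 1},
  ],
)

```text
t: 5.95
eef_pos: [0.4843, -0.0963, 0.2096]
tool_rot: [0.853, -3.005, -0.009]
force: [0.1, -0.6, 0.5]
width: 0.0001
```

Call:
step_arm(
  commands=[
    {"linear": [0,0,0],"rotation": [0,0,-0.14],"hand": 1},
    {"linear": [0,0,0],"rotation": [0,0,-0.14],"hand": 1},
    {"linear": [0,0,0],"rotation": [0,0,-0.14],"hand": 1},
    {"linear": [0,0,0],"rotation": [0,0,-0.14],"hand": 1},
    {"linear": [0,0,0],"rotation": [0,0,-0.14],"hand": 1},
  ],
)

```text
t: 6.45
eef_pos: [0.4899, -0.0954, 0.2128]
tool_rot: [1.895, -2.501, -0.007]
force: [0.2, 0.2, 1.1]
width: 0.0002
```

Run:
```python
from chk import *
where("b")
go(target("b",.075,.030,z=.2),name="above")
snap(["wrist","scene","side"],"6")
crop("scene6","s6c",270,170,160,120,5)
```

```text
t 6.45 pos [ 0.4899 -0.0954  0.2128] f [0.24 0.15 1.07] q [ 0.2   0.08 -0.39 -0.   -1.1  -0.47] w 0.00019120952397208322
tool q 0.067 r 0.0268 d 0.0537 tilt [-0.006  0.001]
above lin [-2.41  2.54  1.29] rot [ 0.006 -0.     0.008] tgt [ 0.472  -0.0653  0.2   ]
```

View pics/wrist6.png

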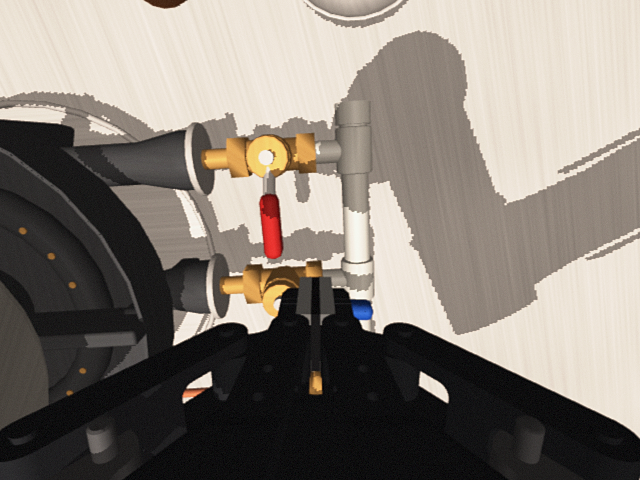

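View pics/s6c.png

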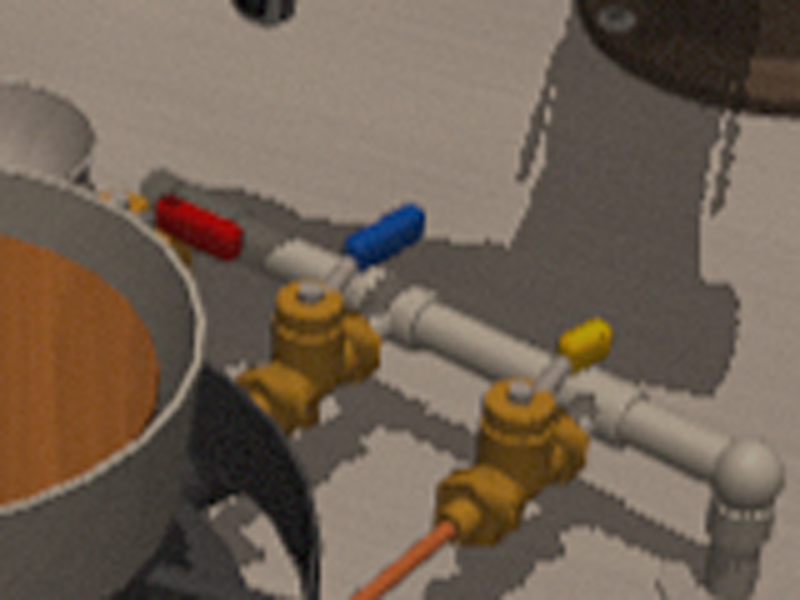

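Run:
```python
from chk import *
crop("wrist6","w6c",200,90,160,120,5)
W=load("wrist6")
for tip in((.0,)):
    t=atz(W,273,257,.116)[:2];p=pt(P,"rp")[:2];p2=atz(W,265.5,156.5,.1095)[:2]
    for pp in(p,p2):
        d=t-pp;th=P[2];b=np.array([[np.cos(th),np.sin(th)],[-np.sin(th),np.cos(th)]])@d;print(pp,np.hypot(*b),np.arctan2(b[1],-b[0]))
```

```text
[ 0.50760099 -0.15865363] 0.07026275560519891 1.582344659267927
[ 0.50726665 -0.15886185] 0.07053926279228714 1.5863291301610065
```

View pics/w6c.png

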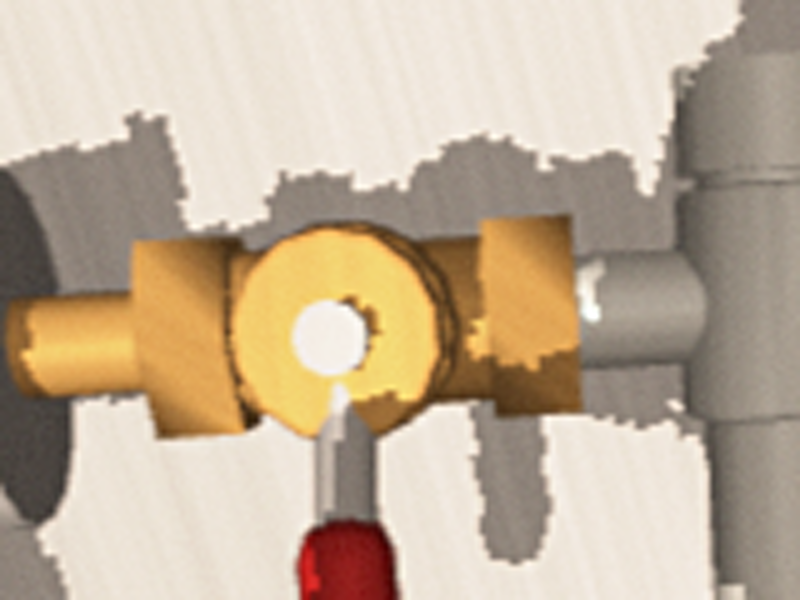

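Call:
step_arm(
  commands=[
    {"linear": [-2.3,2.4,0],"rotation": [0,0,0],"hand": 1},
    {"linear": [0,0.3,1],"rotation": [0,0,0],"hand": 1},
    {"linear": [0,0.2,3],"rotation": [0,0,0],"hand": 1},
    {"linear": [0,0,0],"rotation": [0,0,0],"hand": 1},
  ],
)

```text
t: 7.0
eef_pos: [0.4696, -0.064, 0.1729]
tool_rot: [-1.866, 2.527, 0.004]
force: [-0.7, 0.2, -0.3]
width: 0.0001
```

```bash
python3 chk.py b 0.075 0.030
```

```text
t 7.0 pos [ 0.4696 -0.064   0.1729] f [-0.66  0.21 -0.31] q [ 0.28  0.07 -0.5  -0.   -1.   -0.58] w 0.00013150893577150032
tool q 0.091 r 0.0542 d 0.0302 tilt [-0.001  0.002]
go lin [ 0.07 -0.28  7.49] rot [ 0.002  0.002 -0.016] tgt [ 0.472  -0.0653  0.098 ]
```

Call:
step_arm(
  commands=[
    {"linear": [0.1,-0.2,2.5],"rotation": [0,0,-0.016],"hand": 1},
    {"linear": [0,0,2.5],"rotation": [0,0,0],"hand": 1},
    {"linear": [0,0,1.8],"rotation": [0,0,0],"hand": 1},
    {"linear": [0,0,0],"rotation": [0,0,0],"hand": 1},
  ],
)

```text
t: 7.4
eef_pos: [0.4757, -0.0659, 0.1072]
tool_rot: [-1.876, 2.513, -0.003]
force: [-0.6, 0.5, 0.7]
width: 0.0
```

```bash
python3 chk.py b 0.075 0.0175
```

```text
t 7.4 pos [ 0.4757 -0.0659  0.1072] f [-0.65  0.54  0.73] q [ 0.27  0.16 -0.58 -0.   -0.83 -0.56] w 1.5335149311528912e-05
tool q 0.081 r 0.0481 d 0.0298 tilt [0.005 0.002]
go lin [-1.2   0.39  0.93] rot [-0.005  0.003 -0.006] tgt [ 0.4755 -0.0533  0.098 ]
```

Call:
step_arm(
  commands=[
    {"linear": [0,0.4,0.9],"rotation": [0,0,0],"hand": 1},
    {"linear": [-0.6,0,0.1],"rotation": [0,0,0],"hand": 1},
    {"linear": [-0.6,0,0],"rotation": [0,0,0],"hand": 1},
    {"linear": [-0.64,0.15,0],"rotation": [0,0,0.12],"hand": 1},
    {"linear": [-0.64,0.15,0],"rotation": [0,0,0.12],"hand": 1},
    {"linear": [-0.64,0.15,0],"rotation": [0,0,0.12],"hand": 1},
  ],
)

```text
t: 8.0
eef_pos: [0.4796, -0.0337, 0.1005]
tool_rot: [-1.376, 2.819, -0.005]
force: [-0.5, -3.1, -0.8]
width: -0.0002
```

```bash
python3 chk.py b 0.68 0.0175
```

```text
t 8.0 pos [ 0.4796 -0.0337  0.1005] f [-0.49 -3.07 -0.83] q [ 0.34  0.17 -0.59  0.   -0.81 -1.01] w -0.00022714602353423588
tool q 0.455 r 0.0506 d 0.0175 tilt [ 0.006 -0.001]
go lin [-1.2   0.4   0.25] rot [-0.005  0.003  0.225] tgt [ 0.4839 -0.0217  0.098 ]
```

Call:
step_arm(
  commands=[
    {"linear": [-0.6,0.2,0.2],"rotation": [0,0,0.11],"hand": 1},
    {"linear": [-0.6,0.2,0],"rotation": [0,0,0.11],"hand": 1},
    {"linear": [0,0,0],"rotation": [0,0,0],"hand": 1},
  ],
)

```text
t: 8.3
eef_pos: [0.4843, -0.0211, 0.1003]
tool_rot: [-1.042, 2.96, -0.006]
force: [-0.1, -0.9, -0.6]
width: -0.0001
```

```bash
python3 chk.py b 0.785 0.0175;python3 - <<'E'
from h import *
snap(["scene"],"7")
crop("scene7","s7c",270,150,160,120,5)
E
```

```text
t 8.3 pos [ 0.4843 -0.0211  0.1003] f [-0.11 -0.88 -0.57] q [ 0.37  0.18 -0.58  0.01 -0.81 -1.26] w -0.00011619274293235718
tool q 0.686 r 0.0521 d 0.0171 tilt [ 0.005 -0.002]
go lin [-0.48  0.13  0.23] rot [-0.005  0.003  0.099] tgt [ 0.4872 -0.017   0.098 ]
```

View pics/s7c.png

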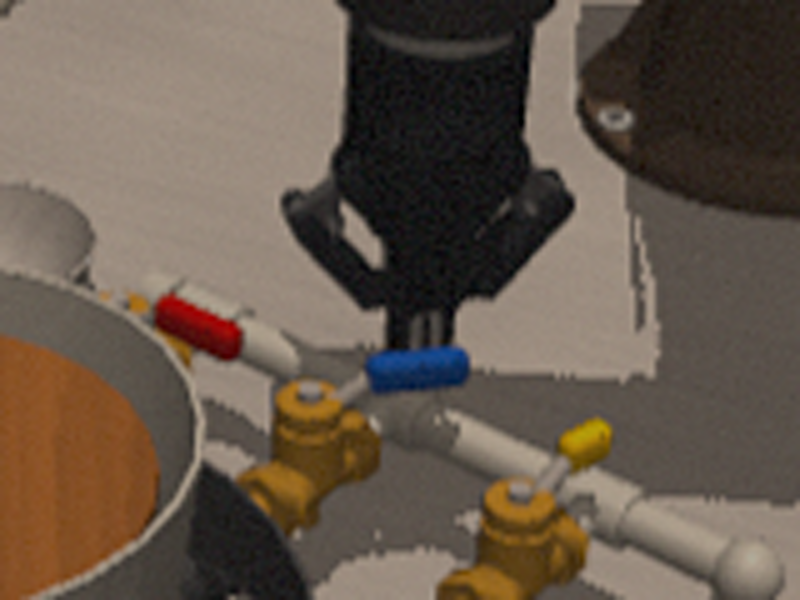

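Call:
step_arm(
  commands=[
    {"linear": [-0.38,0.12,0.1],"rotation": [0,0,0.09],"hand": 1},
    {"linear": [0,0,0],"rotation": [0,0,0],"hand": 1},
  ],
)

```text
t: 8.55
eef_pos: [0.4867, -0.0176, 0.1004]
tool_rot: [-0.92, 2.998, -0.006]
force: [-0.1, -0.1, 0.1]
width: 0.0002
```

```bash
python3 chk.py b 0.785 0.0175
```

```text
t 8.55 pos [ 0.4867 -0.0176  0.1004] f [-0.07 -0.08  0.1 ] q [ 0.37  0.18 -0.58  0.01 -0.81 -1.35] w 0.00016005644944204554
tool q 0.768 r 0.0521 d 0.0174 tilt [ 0.006 -0.002]
go lin [-0.08  0.02  0.24] rot [-0.005  0.004  0.017] tgt [ 0.4872 -0.017   0.098 ]
```

Call:
step_arm(
  commands=[
    {"linear": [1,0,0],"rotation": [0,0,0],"hand": 1},
    {"linear": [1.5,0,0],"rotation": [0,0,0],"hand": 1},
    {"linear": [0,0,-3],"rotation": [0,0,0],"hand": 1},
    {"linear": [0,0,-4],"rotation": [0,0,0],"hand": 1},
    {"linear": [-3,0,-4],"rotation": [0,0,0],"hand": 1},
    {"linear": [-4,0,-2],"rotation": [0,0,0],"hand": 1},
    {"linear": [-4,0,0],"rotation": [0,0,0],"hand": 1},
    {"linear": [-2,0,0],"rotation": [0,0,0],"hand": 1},
    {"linear": [0,0,0],"rotation": [0,0,0],"hand": 1},
  ],
)

```text
t: 9.45
eef_pos: [0.5662, 0.0388, 0.2381]
tool_rot: [-0.949, 2.984, -0.002]
force: [-0.2, 0.0, 0.1]
width: 0.0002
```

Run:
```python
from chk import *
where("b")
snap(["wrist","scene","side"],"8")
crop("scene8","s8c",270,170,160,120,5)
crop("wrist8","w8c",160,0,320,240,2.5)
```

```text
t 9.45 pos [0.5662 0.0388 0.2381] f [-0.19  0.    0.08] q [ 0.41  0.17 -0.23  0.   -1.16 -1.37] w 0.00023956941987250048
tool q 0.748 r 0.0526 d -0.0812 tilt [0.01  0.002]
```

View pics/wrist8.png

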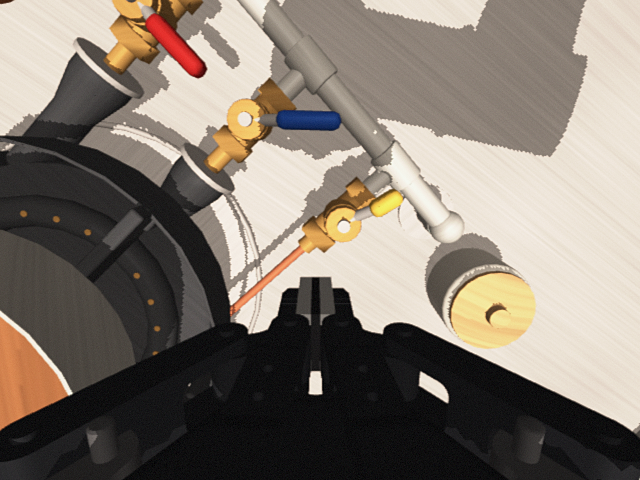

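View pics/s8c.png

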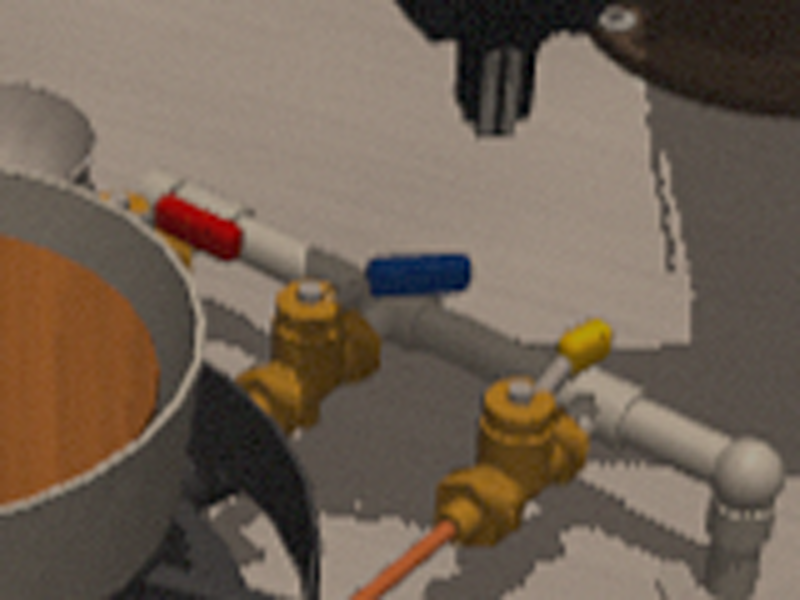

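View pics/side8.png

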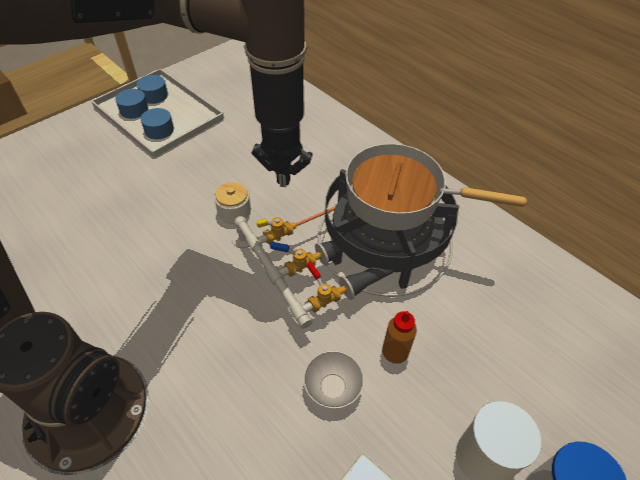

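Run:
```python
from chk import *
crop("wrist8","w8a",220,80,130,80,6)
crop("side8","d8c",230,200,120,110,6)
```

```text
(no output)
```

View pics/w8a.png

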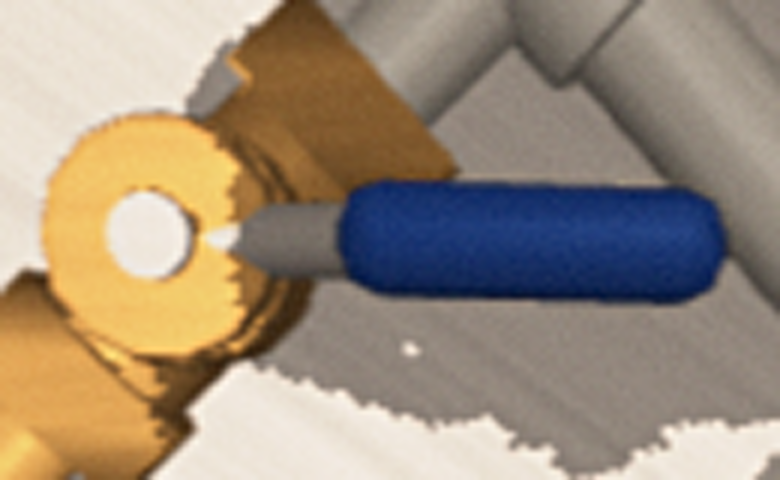

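View pics/d8c.png

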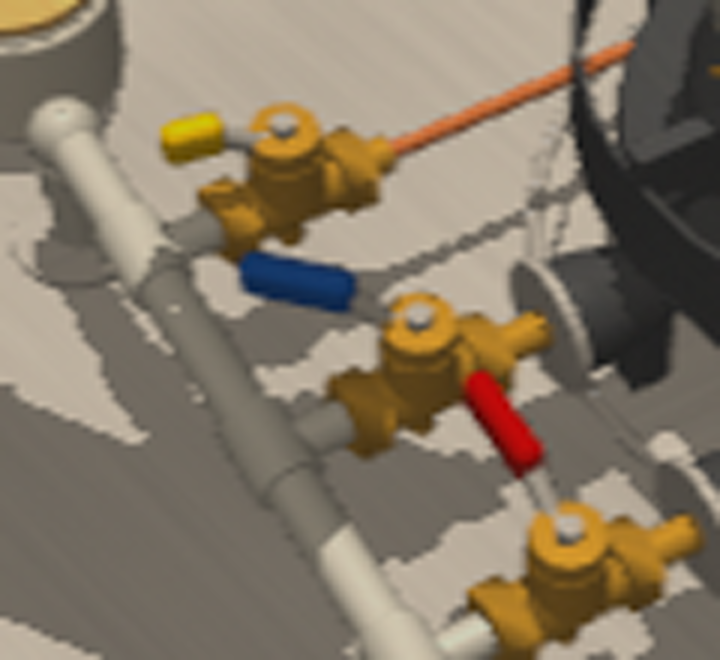

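Run:
```python
from chk import *
W,S,C=load("wrist8"),load("side8"),load("scene8")
th=P[2];Ri=np.array([[np.cos(th),np.sin(th)],[-np.sin(th),np.cos(th)]])
p=pt(P,"bp")[:2]
for n,f,a,b in(("w",W,(276.7,119.7),(340.7,121)),("s",S,(288.7,248.3),(270.5,245.2)),("c",C,(344,225.2),(363.6,224))):
    A=atz(f,*a,.116)[:2];B=atz(f,*b,.116)[:2]
    d=Ri@(B-A);e=Ri@(B-p);print(n,"sleeve len",np.hypot(*d).round(4),"q",np.arctan2(d[1],-d[0]).round(3),"from pivot r",np.hypot(*e).round(4),"q",np.arctan2(e[1],-e[0]).round(3))
print("pivot w",atz(W,245,119,.1095),p)
for L in (.74,.77,.785,.8): # predicted pixel of tip
    PP=P.copy();PP[5]=L;print(L,[np.round(proj(f,pt(PP,"bt")),1) for f in(W,S,C)])
```

```text
w sleeve len 0.046 q 0.767 from pivot r 0.0704 q 0.777
s sleeve len 0.0424 q 0.738 from pivot r 0.0659 q 0.764
c sleeve len 0.043 q 0.757 from pivot r 0.0707 q 0.746
pivot w [ 0.53035767 -0.05055806  0.1095    ] [ 0.53028077 -0.05101708]
0.74 [array([340.3, 117.2]), array([268.5, 245.4]), array([363.3, 223.9])]
0.77 [array([340.2, 120.3]), array([268.8, 244.7]), array([363.4, 224.5])]
0.785 [array([340.2, 121.8]), array([268.9, 244.4]), array([363.5, 224.7])]
0.8 [array([340.1, 123.4]), array([269.1, 244. ]), array([363.6, 225. ])]
```

Call:
step_arm(
  commands=[
    {"linear": [4,0,0],"rotation": [0,0,0.037],"hand": 1},
    {"linear": [4,0,0],"rotation": [0,0,0],"hand": 1},
    {"linear": [4,0,0],"rotation": [0,0,0],"hand": 1},
    {"linear": [1,0,2],"rotation": [0,0,0],"hand": 1},
    {"linear": [0,0,2],"rotation": [0,0,0],"hand": 1},
    {"linear": [0,0,0],"rotation": [0,0,0],"hand": 1},
  ],
)

```text
t: 10.2
eef_pos: [0.4445, -0.0417, 0.1949]
tool_rot: [-0.89, 3.003, -0.001]
force: [-0.1, 1.2, -0.3]
width: -0.0001
```

```bash
python3 chk.py b 0.785 0.030
```

```text
t 10.2 pos [ 0.4445 -0.0417  0.1949] f [-0.07  1.25 -0.31] q [ 0.35 -0.   -0.53  0.   -1.04 -1.35] w -5.5921120714230016e-05
tool q 0.787 r 0.0546 d 0.0668 tilt [0.009 0.002]
go lin [-3.59 -0.23  9.72] rot [-0.003  0.009 -0.002] tgt [ 0.4767 -0.0239  0.098 ]
```

Call:
step_arm(
  commands=[
    {"linear": [-2.5,-0.2,0],"rotation": [0,0.009,0],"hand": 1},
    {"linear": [0,0,3],"rotation": [0,0,0],"hand": 1},
    {"linear": [0,0,3],"rotation": [0,0,0],"hand": 1},
    {"linear": [0,0,2.5],"rotation": [0,0,0],"hand": 1},
    {"linear": [0,0,0],"rotation": [0,0,0],"hand": 1},
  ],
)

```text
t: 10.7
eef_pos: [0.4676, -0.0312, 0.113]
tool_rot: [-0.894, 3.004, -0.006]
force: [0.3, -0.0, -0.2]
width: 0.0003
```

```bash
python3 chk.py b 0.785 0.0225
```

```text
t 10.7 pos [ 0.4676 -0.0312  0.113 ] f [ 0.26 -0.01 -0.23] q [ 0.36  0.13 -0.6   0.01 -0.83 -1.36] w 0.0003136170877130507
tool q 0.785 r 0.0509 d 0.0417 tilt [ 0.008 -0.002]
go lin [-1.91  0.12  1.51] rot [-0.006  0.006  0.   ] tgt [ 0.483  -0.0198  0.098 ]
```

Call:
step_arm(
  commands=[
    {"linear": [-0.5,0.1,1.3],"rotation": [-0.006,0.006,0],"hand": 1},
    {"linear": [-1.2,0,0],"rotation": [0,0,0],"hand": 1},
    {"linear": [0,0,0],"rotation": [0,0,0],"hand": 1},
    {"linear": [0,0,0],"rotation": [0,0,0],"hand": 1},
  ],
)

```text
t: 11.1
eef_pos: [0.4847, -0.0206, 0.1055]
tool_rot: [-0.898, 3.006, -0.002]
force: [-1.0, 0.2, 0.5]
width: -0.0002
```

```bash
python3 chk.py b 0.785 0.0173
```

```text
t 11.1 pos [ 0.4847 -0.0206  0.1055] f [-1.02  0.17  0.52] q [ 0.37  0.17 -0.57  0.   -0.82 -1.36] w -0.00015013553463225245
tool q 0.783 r 0.0505 d 0.0214 tilt [ 0.005 -0.   ]
go lin [-0.42  0.16  0.75] rot [-0.003  0.004  0.002] tgt [ 0.4874 -0.0169  0.098 ]
```

Call:
step_arm(
  commands=[
    {"linear": [0,0.1,0.6],"rotation": [0,0,0],"hand": 1},
    {"linear": [-0.2,0,0],"rotation": [0,0,0],"hand": 1},
    {"linear": [-0.1,0,0],"rotation": [0,0,0],"hand": 1},
    {"linear": [0,0,0],"rotation": [0,0,0],"hand": 1},
  ],
)

```text
t: 11.5
eef_pos: [0.487, -0.018, 0.1012]
tool_rot: [-0.897, 3.004, -0.003]
force: [0.4, -0.0, 0.6]
width: 0.0002
```

```bash
python3 chk.py b 0.785 0.0173
```

```text
t 11.5 pos [ 0.487  -0.018   0.1012] f [ 0.39 -0.03  0.6 ] q [ 0.37  0.18 -0.57  0.   -0.81 -1.36] w 0.00021408383159924444
tool q 0.782 r 0.0513 d 0.0181 tilt [0.007 0.   ]
go lin [-0.09  0.07  0.32] rot [-0.003  0.006  0.003] tgt [ 0.4874 -0.0169  0.098 ]
```

Call:
step_arm(
  commands=[
    {"linear": [-0.12,0,0],"rotation": [0,0,0],"hand": 1},
    {"linear": [0,0,0],"rotation": [0,0,0],"hand": 1},
  ],
)

```text
t: 11.7
eef_pos: [0.4875, -0.0176, 0.1012]
tool_rot: [-0.897, 3.005, -0.003]
force: [-0.0, 0.6, 0.2]
width: 0.0003
```

```bash
python3 chk.py b 0.785 0.0173
```

```text
t 11.7 pos [ 0.4875 -0.0176  0.1012] f [-0.01  0.56  0.23] q [ 0.37  0.18 -0.57  0.   -0.81 -1.36] w 0.0003013514148466067
tool q 0.783 r 0.0514 d 0.0174 tilt [0.006 0.   ]
go lin [-0.03  0.06  0.32] rot [-0.003  0.005  0.002] tgt [ 0.4874 -0.0169  0.098 ]
```

Call:
step_arm(
  commands=[
    {"linear": [-0.1,0,0],"rotation": [0,0,0],"hand": 1},
  ],
)

```text
t: 11.8
eef_pos: [0.4879, -0.0173, 0.1012]
tool_rot: [-0.898, 3.005, -0.003]
force: [-2.2, -1.7, 2.0]
width: -0.0005
```

```bash
python3 chk.py b 0.785 0.0173
```

```text
t 11.8 pos [ 0.4879 -0.0173  0.1012] f [-2.18 -1.7   2.  ] q [ 0.37  0.18 -0.57  0.   -0.81 -1.36] w -0.0005210832540987142
tool q 0.783 r 0.0514 d 0.0169 tilt [ 0.005 -0.   ]
go lin [0.03 0.06 0.32] rot [-0.003  0.004  0.002] tgt [ 0.4874 -0.0169  0.098 ]
```

Call:
step_arm(
  commands=[
    {"linear": [1,0,0],"rotation": [0,0,0],"hand": 1},
    {"linear": [1.5,0,0],"rotation": [0,0,0],"hand": 1},
    {"linear": [0,0,-3],"rotation": [0,0,0],"hand": 1},
    {"linear": [0,0,-4],"rotation": [0,0,0],"hand": 1},
    {"linear": [-3,0,-4],"rotation": [0,0,0],"hand": 1},
    {"linear": [-4,0,-2],"rotation": [0,0,0],"hand": 1},
    {"linear": [-4,0,0],"rotation": [0,0,0],"hand": 1},
    {"linear": [-2,0,0],"rotation": [0,0,0],"hand": 1},
    {"linear": [0,0,0],"rotation": [0,0,0],"hand": 1},
  ],
)

```text
t: 12.7
eef_pos: [0.5705, 0.0375, 0.2372]
tool_rot: [-0.893, 3.003, 0.001]
force: [0.1, 0.2, 0.2]
width: 0.0001
```

Run:
```python
from chk import *
where("b")
snap(["wrist","scene","side"],"9")
crop("scene9","s9c",270,170,160,120,5)
crop("wrist9","w9a",220,80,130,80,6)
crop("side9","d9c",230,200,120,110,6)
a,b=[load(n)["pixels"].astype(int) for n in("side8","side9")]
m=np.abs(a-b).sum(2)>90;print("side change y180+",[(int(x),int(y)) for y,x in np.argwhere(m[215:,200:460])+[215,200]][:10])
f=load("wrist9");print([np.round(proj(f,pt(np.r_[P[:5],L,P[6]],"bt")),1) for L in(.75,.785,.82)])
```

```text
t 12.7 pos [0.5705 0.0375 0.2372] f [0.07 0.19 0.24] q [ 0.41  0.18 -0.22  0.   -1.16 -1.4 ] w 9.971597724903612e-05
tool q 0.785 r 0.0521 d -0.0821 tilt [0.008 0.003]
side change y180+ [(256, 241), (259, 241), (273, 241), (274, 241), (256, 242), (275, 242), (276, 242), (277, 242), (278, 242), (279, 242)]
[array([340.6, 113.2]), array([340.6, 116.9]), array([340.5, 120.5])]
```

View pics/w9a.png

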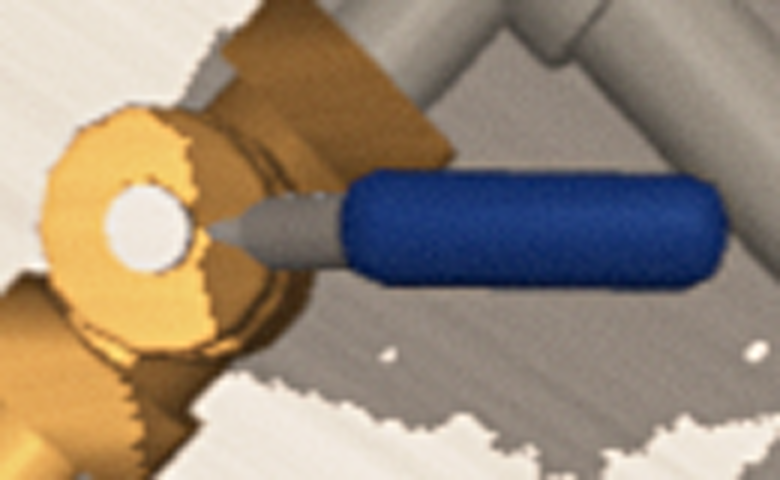

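View pics/d9c.png

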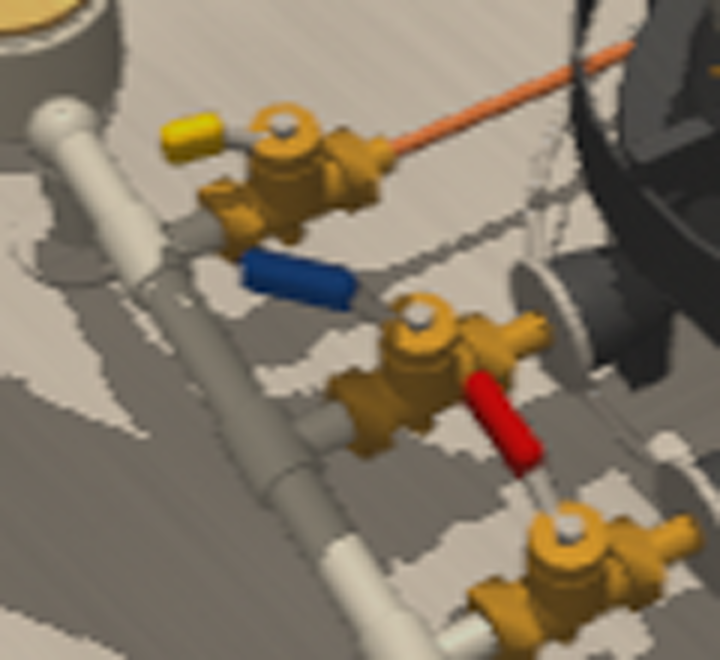

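View pics/scene9.png

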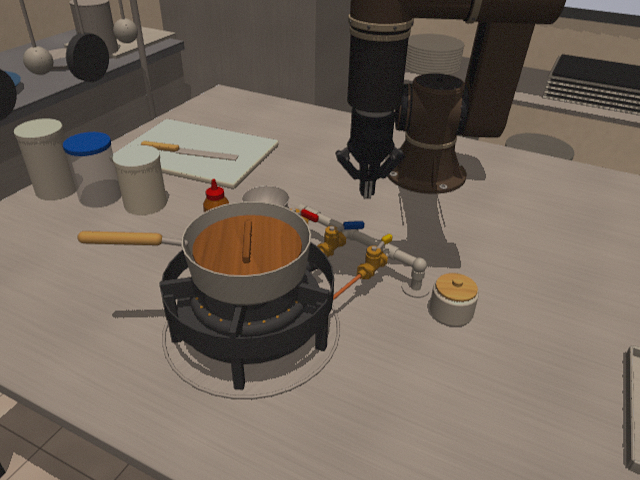

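Run:
```python
from h import *
W,P=load("wrist9"),np.load("fit.npy")
from fit import pt
th=P[2];Ri=np.array([[np.cos(th),np.sin(th)],[-np.sin(th),np.cos(th)]])
A=atz(W,277,118,.116)[:2];B=atz(W,340.8,118.6,.116)[:2]
for d in(Ri@(B-A),Ri@(B-pt(P,"bp")[:2])):print(np.arctan2(d[1],-d[0]))
from station import order
print(order.close_job())
```

```text
0.7944957244210363
0.8017835374739507
the job is handed in; nothing more can be done
None
```

I pushed the red lever to its shut stop first, then the blue lever to half-way, and handed the job in at about 13 s with the arm clear of everything.

- **Red (outer ring):** it held against the stop under roughly 15 to 20 N. The wrist camera then measured it at about 1.58 rad, against 1.571 for fully shut.
- **Blue (inner ring):** it first came out a little short, at about 0.74 to 0.78 rad. I nudged it about 1 mm further. The last wrist picture gave 0.79 to 0.80 rad, against a target of 0.785. The red reading suggests my angles run about 0.01 high, so it is probably within 1° of half-way.
- **Left alone:** the yellow pilot lever, pan, salt jar, oil bottle and prep bowl look the same by eye in the last scene and side pictures as at the start. I did not measure their positions again.

The cameras disagreed slightly on the blue lever. Before the nudge, the scene and side cameras read up to about 0.03 rad lower than the wrist camera. I did not repeat those two measurements afterwards.

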